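# Open the bench valve to half on its scale

### The arm

A 6-joint arm with a two-finger parallel gripper is mounted at the origin on a cart in front of the work surface, level with it; the furniture and walls round the work are solid. World frame = base frame: x ahead of the robot, y to its left, z up, the work surface at z = 0. Lengths are in m, angles in rad, forces in N, time in s.
With the tool pointing down it reaches from about 0.375 to 0.9 m from the base axis. Payload 3.1 kg.
Tool frame: the origin (TCP) lies between the finger pads; the fingertips stand 17 mm ahead of it and the grasp point (between the pads) lies 2 mm behind it; z points along the fingers, y is the line along which they close (so a half turn about z gives the same grasp; the last joint's range is limited). The gripper opens to 85 mm and grips with 20 to 120 N. Pads are 22 mm wide; open, the fingers measure 114 mm over their backs; the gripper's body (76 mm by 85 mm) begins 54 mm behind the grasp point. The pads swing forward as they close: fully open they stand 13 mm farther back than shut.
Start: joints at [1.127, 0.527, 1.433, -0, 1.181, -0.178], TCP at [0.164, 0.603, 0.248] pointing down, gripper open.
Joint ranges: [-3.08, 3.08], [-0.75, 2.2], [0.22, 2.44], [-1.43, 4.57], [0, 2.65], [-2.85, 2.85]. Speed limits (rad/s): [2.79, 2.79, 3.14, 3.14, 3.14, 3.14].

### API

Orientations are given as a unit quaternion [x, y, z, w].
In Python, from station import sense, vision, order gives the robot as it stands.
- The arm moves only by the shell command python3 -m crank 'ROWS' [OPENING] [FORCE]. ROWS is JSON, a list of rows, each an object with "dp": the shift along the world's x, y, z in units of 30 mm (1.0 is 30 mm), a list of three; "angular": the turn, a rotation vector about the world's x, y, z in degrees, a list of three. In form: [{"dp": [dx, dy, dz], "angular": [ax, ay, az]}, ...]. A call has 1 to 20 rows; each row shifts and turns the commanded pose from where the row before left it; what a row does not reach is not made up. A row lasts 1/10 s, in which the tool goes at most 50 mm and 8.59 degrees, less where a joint would pass 70% of its speed; a pose out of reach is approached as far as the arm can. A call is refused whole if a number of a shift passes 1 or a number of a turn 8.59, either way. A call with a gripper value outside its range is refused whole. OPENING is the closure, from 0 (fully open) to 1 (shut), set as the call begins (- or left out, the last holds). The fingers move at their own pace and stop on an object; FORCE is the grip in N (left out, the last holds). Time passes only in rows, so rows that do not move let the fingers close. It gives the time, the measured TCP pose, the force, the opening and the grip force at its end, in the units of the state.
- sense(): the state, without advancing time (a new reading comes with each control period).
- vision.snapshot(name): name is "side" or "top" or "wrist"; returns a dict with "image" (420x560x3 uint8, blue, green, red), "range_z" (420x560 float32, m along the optical axis (not along the pixel's ray), 0 where there is no reading), "mtx" (3x3 intrinsics, pixels), "dist" ([k1, k2, p1, p2, k3] as OpenCV has them; the pictures are not rectified), "pose" (4x4, takes a point from camera to world coordinates); the wrist camera has in their place "mount" (4x4, takes a point from camera to tool coordinates, whose origin is the TCP and whose axes are the flange's). Camera axes: x right, y down, z forward; pixel columns grow to the right and rows downward; lengths in m; the calibration is good to about 2 mm. A picture is of the moment at which its call begins: read the wrist's pose just before it.
- order.sign_off(): hands the job in; it is judged then, once.
The state is a dict: "t": time; "q": joint angles; "qd": joint speeds; "tau": joint torques, N m; "tcp_pos": TCP position; "tool_rot": TCP orientation; "force": force on the tool from outside, world axes, zero at the start; "ft_torque": the same for the moment, N m; "finger_gap": opening from 0.0 (shut) to 1.0 (fully open); "gripper_force": force on a finger pad.
Only numpy, scipy, OpenCV 4.12 (cv2) and the standard library are available. Lean on these libraries where they do the work, as an engineer would, in place of code of your own. Each camera call takes 0.05 s, during which the arm holds its last target. There are 200 camera calls.

### The job

On the bench valve that has the round scale plate and pointer, turn the handwheel counterclockwise (seen from above) until the pointer stands at the half-open mark, the middle one of the three long marks. The wheel has free play on its stem: take that up first, since only the turning after it moves the pointer. Turn it by the wheel, let go, and leave the other valve as it is.

Things in the scene. Friction and masses are not known exactly. Their poses are not given: they have to be found in the camera images.
- wheel_centre (a point): Centre of the scale valve's handwheel, at rim mid-height, 155 mm above the table; fixed brass valve with two pipe ends. Wheel: dark steel, four spokes, 58 mm across, rim 14 mm high and 6 mm thick, turns about the vertical here; no obstacle beside it, 45 mm clear beneath the rim (then the pointer). Grip it across the rim from above at any yaw. The axes turn with the wheel.
- stem (a joint): Angle of stem and pointer, rad, counterclockwise from above positive. Pointer 58 mm long over a pale 128 mm scale plate 101 mm above the table. 0 shut (first long mark), 0.785 half open (middle long mark, on the robot's side), 1.571 open (last long mark); short marks every 15 degrees. Starts at 0 to 0.15; stays where left; 0.22 N m to turn.
- wheel_play (a joint): Angle of the wheel on its stem, rad, counterclockwise positive, 0 to 0.65; starts at 0 to 0.5. Opening, the wheel first runs free (0.01 N m) up to 0.65 while the pointer stands still, then carries the stem one to one; turned back, it runs free to 0 first. The whole job needs 0.79 to 1.43 rad of wheel, one grasp.
- plain_wheel (a joint): Handwheel angle of the other valve, rad, not to be turned; starts at 0, 0.1 N m turns it. Similar brass body, 54 mm wheel with three spokes, 118 mm above the table, no scale plate or pointer. It stands 170 to 460 mm from the scale valve, to its left or right.
Mind the look-alikes: they are no part of the job. Leave any green look-alike of the part that bears wheel_centre alone.

How it is judged:
On the way:
1. the wheel's free play has been taken up in the opening direction by turning the wheel (value of joint wheel_play above 0.58 rad), for 0.05 s.
At the end, for the whole second after the job is handed in: The pointer stands at the half-open mark (stem at 0.785 rad, within 0.19 rad, about 11 degrees) and is at rest, and the other valve's wheel has not been turned (value of joint stem between 0.595 and 0.975 rad and velocity of joint stem between -0.05 and 0.05 rad/s); the robot touches nothing.
It fails at once if the other valve's wheel is turned by more than 0.15 rad (9 degrees) (value of joint plain_wheel above 0.15 rad or value of joint plain_wheel below -0.15 rad).
It also fails if it takes over 32 s, if anything falls off the work surface, if the arm or the gripper's body presses on something with over 40 N, if the wrist force passes 120 N, or if a joint passes its speed limit or range.

## Working session

There is one attempt and no reset: what is moved stays moved. The work goes in short steps, Python scripts to look and compute and a shell command to move; the robot and the scene stay as the last step left them, time stands still between calls to the robot, and variables do not carry over. Pictures are saved under pics/ and viewed, at most 10 in all, crops included, and the job is handed in when it is done.

```bash
mkdir -p pics; ls; python3 - <<'E'
from station import sense, vision
import cv2, numpy as np, pickle
s=sense(); print(s)
d={n:vision.snapshot(n) for n in("side","top")}
pickle.dump(d,open("d0.pkl","wb"))
for n in d:
    cv2.imwrite(f"pics/{n}0.png",d[n]["image"]); print(n,d[n]["mtx"],d[n]["dist"],d[n]["pose"])
E
```

```text
pics
{'t': 0.0, 'q': array([ 1.12749506e+00,  5.28514765e-01,  1.43389389e+00, -2.44498280e-05,
        1.18140434e+00, -1.78510010e-01]), 'qd': array([-1.00021710e-03, -2.04177489e-04,  7.37952077e-04,  5.35449778e-04,
       -6.84149340e-05, -2.90841409e-03]), 'tau': array([ 4.56615471e-04, -4.42347908e+01, -1.78026634e+01, -3.07760729e-04,
        8.46308016e-03, -1.09176872e-05]), 'tcp_pos': array([0.16325526, 0.60259813, 0.2473064 ]), 'tool_rot': array([ 1.32004487e-01,  9.91248497e-01, -1.06039964e-03, -3.28860487e-04]), 'force': array([ 0.80096964,  0.71072052, -0.5084436 ]), 'ft_torque': array([0.0164065 , 0.04315787, 0.02959359]), 'gripper_force': 0.0, 'finger_gap': 1.0013292757241827}
side [[412.09957333   0.         276.61258373]
 [  0.         412.09957333 207.21665139]
 [  0.           0.           1.        ]] [-0.1250918  0.         0.         0.         0.       ] [[-0.98170461 -0.12462318  0.14396223  0.41033418]
 [-0.19027028  0.61306816 -0.76677549  0.58830828]
 [ 0.00729934 -0.78013877 -0.62556392  0.68173605]
 [ 0.          0.          0.          1.        ]]
top [[494.17732005   0.         280.61243748]
 [  0.         494.17732005 208.81511787]
 [  0.           0.           1.        ]] [-0.14688891  0.          0.          0.          0.        ] [[ 0.01339624 -0.98466531  0.17393895  0.34702276]
 [-0.99552927 -0.02940018 -0.08976133 -0.04605441]
 [ 0.09349871 -0.17195885 -0.980657    1.23505302]
 [ 0.          0.          0.          1.        ]]
```

View pics/top0.png

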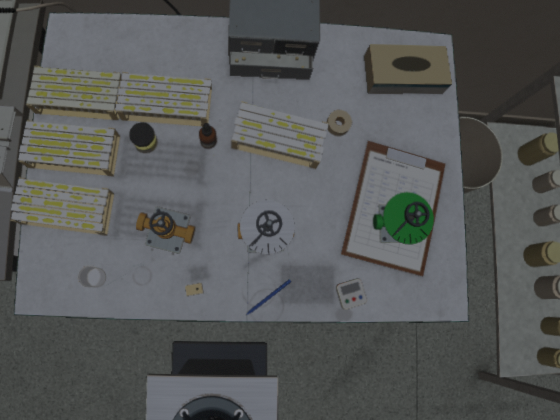

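View pics/side0.png

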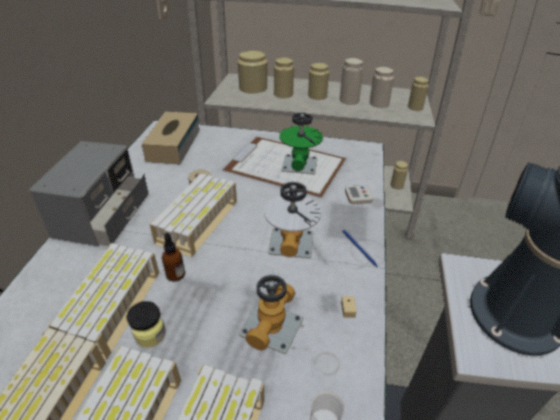

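Candidates in the top view: the white-plate valve wheel at (268,224), which is my choice; the plain brass valve wheel at (162,224); and the green look-alike at (416,214). Next I'll localize the target and check it in a close crop.

```bash
cat > h.py <<'E'
import numpy as np, cv2
def ray(c,uv,T=None):
    p=cv2.undistortPoints(np.array([[uv]],float),c["mtx"],np.array(c["dist"]))[0,0]
    T=c["pose"] if T is None else T
    return T[:3,3],T[:3,:3]@np.array([p[0],p[1],1])
def onz(c,uv,z,T=None):
    o,d=ray(c,uv,T); return o+d*(z-o[2])/d[2]
def proj(c,P,T=None):
    T=np.linalg.inv(c["pose"] if T is None else T); r=cv2.Rodrigues(T[:3,:3])[0]
    return cv2.projectPoints(np.array(P,float).reshape(-1,3),r,T[:3,3],c["mtx"],np.array(c["dist"]))[0][:,0]
E
python3 - <<'E'
import pickle; from h import *
d=pickle.load(open("d0.pkl","rb"))
out=[]
for n,b in(("top",(225,190,310,265)),("side",(255,170,340,245))):
    c=d[n]; x0,y0,x1,y1=b
    g=c["image"][y0:y1,x0:x1].max(2)
    m=(g<70).astype(np.uint8)
    k,l,st,ce=cv2.connectedComponentsWithStats(m)
    for s,e in zip(st[1:],ce[1:]):
        if s[4]>40: print(n,s[:5]+[x0,y0,0,0,0],e+[x0,y0])
    out.append(cv2.resize(c["image"][y0:y1,x0:x1],(400,353),interpolation=cv2.INTER_CUBIC))
print(onz(d["top"],(268,224),.162),onz(d["side"],(293,192),.162),onz(d["top"],(162,224),.118))
cv2.imwrite("pics/crop0.png",np.hstack(out))
E
```

```text
top [251 211  31  34 350] [267.32857143 225.25142857]
side [281 183  25  19 279] [292.97132616 191.91397849]
[ 0.50264343 -0.11689901  0.162     ] [ 0.50576089 -0.10616738  0.162     ] [0.50226258 0.12049597 0.118     ]
```

View pics/crop0.png

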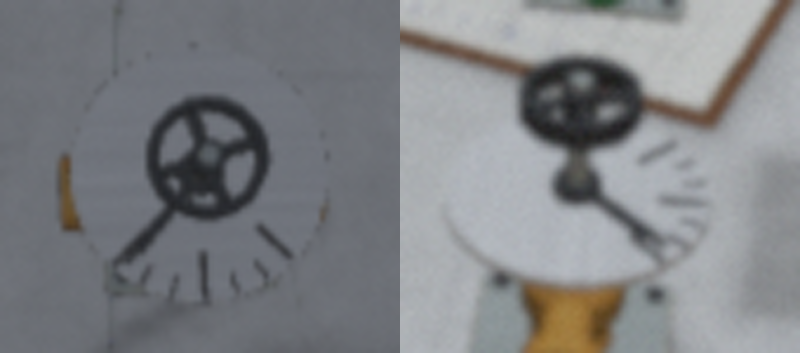

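The crop confirms the choice. It shows a brass valve with a four-spoke dark wheel over a pale plate, and the pointer near the first long mark (lower left in the top view). Counterclockwise takes it to the middle mark at the bottom, which is the robot's side. The wheel centre is about (0.503, -0.116). I'll move above it, turning the wrist back about 90° so there is room for the counterclockwise turn.

```bash
python3 -m crank '[{"dp":[0.45,-0.96,0],"angular":[0,0,-3.6]},{"dp":[0.45,-0.96,0],"angular":[0,0,-3.6]},{"dp":[0.45,-0.96,0],"angular":[0,0,-3.6]},{"dp":[0.45,-0.96,0],"angular":[0,0,-3.6]},{"dp":[0.45,-0.96,0],"angular":[0,0,-3.6]},{"dp":[0.45,-0.96,0],"angular":[0,0,-3.6]},{"dp":[0.45,-0.96,0],"angular":[0,0,-3.6]},{"dp":[0.45,-0.96,0],"angular":[0,0,-3.6]},{"dp":[0.45,-0.96,0],"angular":[0,0,-3.6]},{"dp":[0.45,-0.96,0],"angular":[0,0,-3.6]},{"dp":[0.45,-0.96,0],"angular":[0,0,-3.6]},{"dp":[0.45,-0.96,0],"angular":[0,0,-3.6]},{"dp":[0.45,-0.96,0],"angular":[0,0,-3.6]}]' 0 60
python3 -m crank '[{"dp":[0.45,-0.96,0],"angular":[0,0,-3.6]},{"dp":[0.45,-0.96,0],"angular":[0,0,-3.6]},{"dp":[0.45,-0.96,0],"angular":[0,0,-3.6]},{"dp":[0.45,-0.96,0],"angular":[0,0,-3.6]},{"dp":[0.45,-0.96,0],"angular":[0,0,-3.6]},{"dp":[0.45,-0.96,0],"angular":[0,0,-3.6]},{"dp":[0.45,-0.96,0],"angular":[0,0,-3.6]},{"dp":[0.45,-0.96,0],"angular":[0,0,-3.6]},{"dp":[0.45,-0.96,0],"angular":[0,0,-3.6]},{"dp":[0.45,-0.96,0],"angular":[0,0,-3.6]},{"dp":[0.45,-0.96,0],"angular":[0,0,-3.6]},{"dp":[0.45,-0.96,0],"angular":[0,0,-3.6]},{"dp":[0,0,0],"angular":[0,0,0]},{"dp":[0,0,0],"angular":[0,0,0]}]'
python3 - <<'E'
from station import sense, vision
from h import *
import pickle
from scipy.spatial.transform import Rotation as R
s=sense(); w=vision.snapshot("wrist"); w={**w,"s":s}; pickle.dump(w,open("w1.pkl","wb"))
T=np.eye(4);T[:3,:3]=R.from_quat(s["tool_rot"]).as_matrix();T[:3,3]=s["tcp_pos"];T=T@w["mount"]
print(s["t"],s["tcp_pos"],s["q"],"yaw",np.degrees(np.arctan2(*T[[1,0],1])),R.from_quat(s["tool_rot"]).as_matrix())
d=pickle.load(open("d0.pkl","rb"))
for z in(.155,.162):print(onz(d["top"],(269.2,223.4),z),onz(d["side"],(293.5,191.5),z))
print(proj(w,[.503,-.116,.155],T))
cv2.imwrite("pics/w1.png",w["image"])
E
```

```text
t: 1.4
tcp_pos: [0.3392, 0.2276, 0.2482]
tool_rot: [0.516, 0.857, -0.0, -0.0]
force: [0.8, 0.4, -0.2]
finger_gap: 1.004
gripper_force: 0.0
t: 2.8
tcp_pos: [0.5006, -0.117, 0.2477]
tool_rot: [0.795, 0.607, -0.0, -0.001]
force: [-0.4, 0.1, -0.4]
finger_gap: 1.001
gripper_force: 0.0
2.8 [ 0.50060457 -0.1170321   0.24774909] [-4.47422462e-01  3.80337711e-01  1.70723822e+00  2.91953219e-04
  1.05580346e+00 -1.81828236e-01] yaw -105.19717252413251 [[ 2.62622105e-01  9.64897599e-01 -1.50091591e-03]
 [ 9.64898597e-01 -2.62620817e-01  1.00208696e-03]
 [ 5.72739538e-04 -1.71140184e-03 -9.99998372e-01]]
[ 0.5050716  -0.11999785  0.155     ] [ 0.50628057 -0.1175144   0.155     ]
[ 0.50404726 -0.11951861  0.162     ] [ 0.5050055  -0.10813445  0.162     ]
[[285.7758557  218.77685008]]
```

View pics/w1.png

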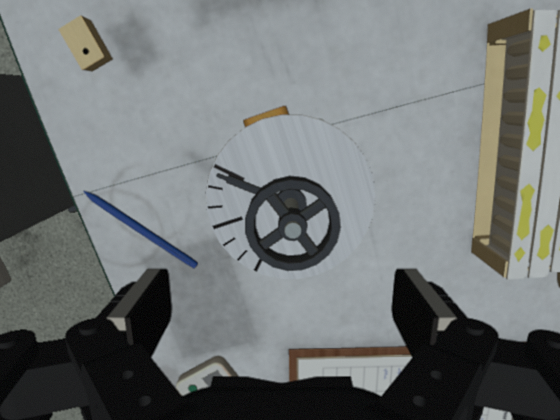

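The wrist view shows the four-spoke wheel as a circle centred near (293,224). The pointer tip is near (218,174), next to the first long mark. The middle long mark is near (228,222) and the last near (260,265).

```bash
python3 - <<'E'
from h import *
import pickle
from scipy.spatial.transform import Rotation as R
w=pickle.load(open("w1.pkl","rb")); s=w["s"]
T=np.eye(4);T[:3,:3]=R.from_quat(s["tool_rot"]).as_matrix();T[:3,3]=s["tcp_pos"];T=T@w["mount"]
m=(w["image"].max(2)<90).astype(np.uint8); m[275:]=0; m[:,:205]=0;m[:,400:]=0
k=cv2.morphologyEx(m,cv2.MORPH_OPEN,np.ones((7,7)))
cs=max(cv2.findContours(k,0,1)[0],key=cv2.contourArea); (u,v),r=cv2.minEnclosingCircle(cs); print(u,v,r)
c=onz(w,(u,v),.16,T); print("centre",c,np.array(c)-s["tcp_pos"], "radius",np.linalg.norm(onz(w,(u+r,v),.16,T)-c))
for n,p,z in(("mid",(228,222),.101),("last",(260,265),.101),("first",(220,170),.101),("tip",(228,178),.103),("tip2",(218,174),.103)):
    q=onz(w,p,z,T)-c; print(n,np.degrees(np.arctan2(q[1],q[0])),np.hypot(*q[:2]))
E
```

```text
291.05340576171875 221.66990661621094 49.33070755004883
centre [ 0.50591625 -0.1170737   0.16      ] [ 5.31167657e-03 -4.15959134e-05 -8.77490929e-02] radius 0.029417680840657764
mid -173.1653279501929 0.0501905612053085
last -127.89445883721675 0.0588616465865872
first 142.23563001539296 0.05509849034585106
tip 145.70148269687635 0.04754328475287533
tip2 145.23174992044704 0.055333805643571085
```

The centre is about (0.5055, -0.118), and the pointer starts at about 0.06 rad. Next I'll descend and grip.

```bash
python3 -m crank '[{"dp":[0.17,-0.03,0],"angular":[0,0,0]},{"dp":[0,0,-0.5],"angular":[0,0,0]},{"dp":[0,0,-0.6],"angular":[0,0,0]},{"dp":[0,0,-0.6],"angular":[0,0,0]},{"dp":[0,0,-0.6],"angular":[0,0,0]},{"dp":[0,0,-0.6],"angular":[0,0,0]},{"dp":[0,0,-0.3],"angular":[0,0,0]},{"dp":[0,0,0],"angular":[0,0,0]}]' 0 40
python3 -m crank '[{"dp":[0,0,0],"angular":[0,0,0]},{"dp":[0,0,0],"angular":[0,0,0]},{"dp":[0,0,0],"angular":[0,0,0]},{"dp":[0,0,0],"angular":[0,0,0]},{"dp":[0,0,0],"angular":[0,0,0]},{"dp":[0,0,0],"angular":[0,0,0]},{"dp":[0,0,0],"angular":[0,0,0]},{"dp":[0,0,0],"angular":[0,0,0]}]' 1 40
```

```text
t: 3.65
tcp_pos: [0.5054, -0.1166, 0.1513]
tool_rot: [0.794, 0.608, -0.001, -0.001]
force: [0.1, 0.3, 0.7]
finger_gap: 1.004
gripper_force: 0.0
t: 4.45
tcp_pos: [0.507, -0.1179, 0.1535]
tool_rot: [0.794, 0.608, 0.001, 0.001]
force: [0.6, 0.6, 5.4]
finger_gap: 0.65
gripper_force: 42.6
```

The grip is firm on the rim. I'll turn counterclockwise in steps and watch the moment and the pointer.

```bash
cat > look.py <<'E'
import sys,pickle; from station import sense, vision
from h import *
s=sense(); q=s["tool_rot"]; a=2*np.degrees(np.arctan2(q[1],q[0]))-90
print("t",s["t"],"tool y yaw",a,"torque z",s["ft_torque"],"gap",s["finger_gap"])
for n in("side","wrist"):
    c=vision.snapshot(n); pickle.dump({**c,"s":s},open(f"{n}_{sys.argv[1]}.pkl","wb")); cv2.imwrite(f"pics/{n}_{sys.argv[1]}.png",c["image"])
E
python3 -m crank '[{"dp":[0,0,0],"angular":[0,0,6]},{"dp":[0,0,0],"angular":[0,0,6]},{"dp":[0,0,0],"angular":[0,0,6]},{"dp":[0,0,0],"angular":[0,0,6]},{"dp":[0,0,0],"angular":[0,0,0]}]'; python3 -c "from station import sense;print(sense()['ft_torque'])"
python3 -m crank '[{"dp":[0,0,0],"angular":[0,0,6]},{"dp":[0,0,0],"angular":[0,0,6]},{"dp":[0,0,0],"angular":[0,0,6]},{"dp":[0,0,0],"angular":[0,0,0]}]'; python3 look.py a
python3 - <<'E'
import cv2,numpy as np
a=cv2.imread("pics/side_a.png")[160:260,240:360]; b=cv2.imread("pics/wrist_a.png")[60:360,100:460]
cv2.imwrite("pics/ab_a.png",np.hstack([cv2.resize(a,(400,333),interpolation=2),cv2.resize(b,(400,333))]))
E
```

```text
t: 4.95
tcp_pos: [0.506, -0.1178, 0.1534]
tool_rot: [0.65, 0.76, -0.0, 0.0]
force: [-2.7, -0.1, 7.5]
finger_gap: 0.653
gripper_force: 42.8
[0.06444253 0.15448869 0.02417464]
t: 5.35
tcp_pos: [0.5053, -0.118, 0.1534]
tool_rot: [0.523, 0.852, -0.0, -0.0]
force: [-4.6, -0.6, 7.9]
finger_gap: 0.651
gripper_force: 42.9
t 5.35 tool y yaw 26.921284301517673 torque z [ 0.10948489  0.24711363 -0.02166498] gap 0.6513069224969564
```

View pics/ab_a.png

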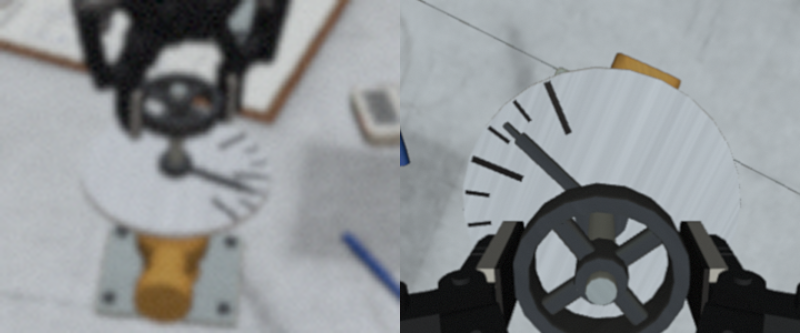

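The wrist view shows the pointer already carried along, with its tip at crop (510,127), just short of the 30° short mark at (497,135). The middle long mark is at (472,158)–(520,180). I'll measure the remaining angle.

```bash
cat > ang.py <<'E'
from h import *
import pickle,sys,json
from scipy.spatial.transform import Rotation as R
def run(f,pts,c=np.array([.5055,-.118])):
    w=pickle.load(open(f,"rb")); s=w["s"]
    T=np.eye(4);T[:3,:3]=R.from_quat(s["tool_rot"]).as_matrix();T[:3,3]=s["tcp_pos"];T=T@w["mount"]
    for n,(u,v),z in pts:
        q=onz(w,(100+(u-400)*.9,60+v*.9),z,T)[:2]-c; print(n,np.degrees(np.arctan2(q[1],q[0]))%360,np.hypot(*q))
E
python3 -c "
from ang import run
run('wrist_a.pkl',[('tip',(511,127),.103),('ptr',(545,159),.103),('mid_o',(472,158),.101),('mid_i',(521,180),.101),('first_o',(547,82),.101),('first_i',(569,132),.101),('s30',(498,135),.101)])"
```

```text
tip 163.55676476841393 0.0539454394787012
ptr 164.6048883737712 0.03398151017208799
mid_o 185.3952418721976 0.062185802519425765
mid_i 187.8645905841363 0.0386713163281166
first_o 139.6534231996006 0.060537700809781755
first_i 139.8242414827476 0.03739967396153883
s30 170.86855535362955 0.056348214753895565
```

About 21° remain.

```bash
python3 -m crank '[{"dp":[0,0,0],"angular":[0,0,6]},{"dp":[0,0,0],"angular":[0,0,6]},{"dp":[0,0,0],"angular":[0,0,6]},{"dp":[0,0,0],"angular":[0,0,3]},{"dp":[0,0,0],"angular":[0,0,0]},{"dp":[0,0,0],"angular":[0,0,0]}]'; python3 look.py b
python3 - <<'E'
import cv2,numpy as np
a=cv2.imread("pics/side_b.png")[160:260,240:360]; b=cv2.imread("pics/wrist_b.png")[60:360,100:460]
cv2.imwrite("pics/ab_b.png",np.hstack([cv2.resize(a,(400,333),interpolation=2),cv2.resize(b,(400,333))]))
E
```

```text
t: 6.05
tcp_pos: [0.5046, -0.1184, 0.1534]
tool_rot: [0.36, 0.933, -0.001, -0.001]
force: [-6.7, -3.5, 10.7]
finger_gap: 0.651
gripper_force: 43.0
t 6.05 tool y yaw 47.837917796432265 torque z [ 0.00070031  0.49010523 -0.01583101] gap 0.6512170354745267
```

View pics/ab_b.png

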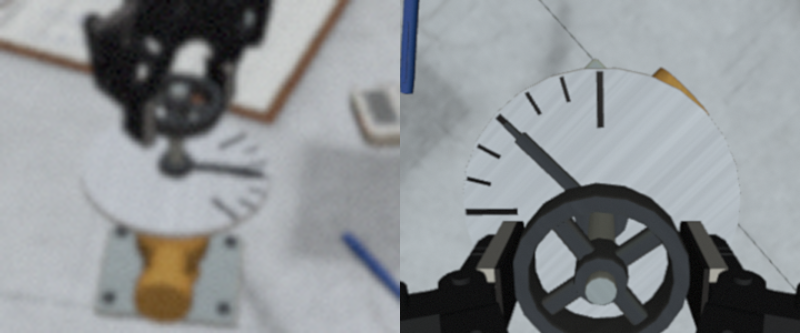

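The pointer now lies on the middle long mark (crop 498,117), with two short marks on each side. I'll release and lift straight up.

```bash
python3 -m crank '[{"dp":[0,0,0],"angular":[0,0,0]},{"dp":[0,0,0],"angular":[0,0,0]},{"dp":[0,0,0],"angular":[0,0,0]},{"dp":[0,0,0],"angular":[0,0,0]},{"dp":[0,0,0],"angular":[0,0,0]},{"dp":[0,0,0],"angular":[0,0,0]},{"dp":[0,0,0.3],"angular":[0,0,0]},{"dp":[0,0,0.6],"angular":[0,0,0]},{"dp":[0,0,0.8],"angular":[0,0,0]},{"dp":[0,0,0.8],"angular":[0,0,0]},{"dp":[0,0,0.8],"angular":[0,0,0]},{"dp":[0,0,0.5],"angular":[0,0,0]},{"dp":[0,0,0],"angular":[0,0,0]},{"dp":[0,0,0],"angular":[0,0,0]}]' 0; python3 look.py c
python3 - <<'E'
import cv2,numpy as np
a=cv2.imread("pics/side_c.png")[160:310,210:390]; b=cv2.imread("pics/wrist_c.png")[60:360,100:460]
cv2.imwrite("pics/ab_c.png",np.hstack([cv2.resize(a,(400,333),interpolation=2),cv2.resize(b,(400,333))]))
E
```

```text
t: 7.55
tcp_pos: [0.5059, -0.1176, 0.2665]
tool_rot: [0.36, 0.933, -0.0, 0.0]
force: [-0.0, 0.3, -0.7]
finger_gap: 1.0
gripper_force: 0.0
t 7.55 tool y yaw 47.83126667118552 torque z [-0.04720631  0.02237168 -0.01557582] gap 1.0001559947118783
```

View pics/ab_c.png

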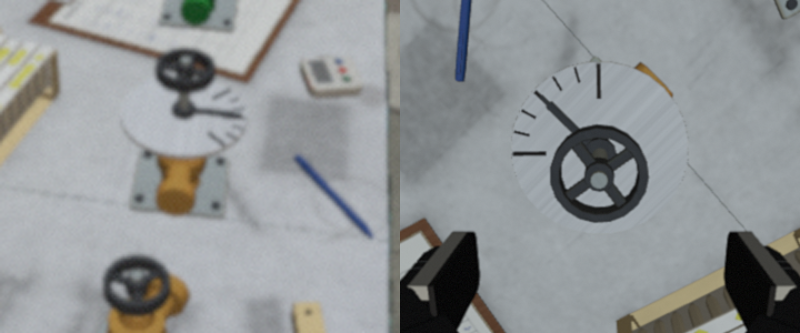

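The gripper is clear of the wheel and the pointer stayed on the middle mark (crop 540,97), so I'm handing in.

```bash
python3 -c "from station import order;print(order.sign_off())"
```

```text
the job is handed in; nothing more can be done
None
```

The scale valve's pointer stands on the half-open mark, the wheel is released with the arm clear, the other valve was never touched, and the job was handed in at about 7.6 s; no verdict was returned.

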